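# Swap the failed plug-in relay

### The job

First pull the scorched black relay out of the socket strip and put it in the red tray. Then lift the orange spare relay out of the rack, stand it on the rubber mat and let go so as to take it again by its other two sides (the rack leaves free just the sides that the blue timers hem in at the strip), and plug it fully home into the freed socket, its key on the notch side. Keep the spare upright, and leave the blue timers, the other modules and everything lying about where they are.

Things in the scene. Friction and masses are not known exactly. Their poses are not given: they have to be found in the camera images.
- spare_relay: Good spare relay, all orange, 90 g. Body 40 (x) x 28 (y) x 50 mm high on a plug foot 26 x 18 mm, 12 mm high: 62 mm tall. Origin: centre of the foot's underside, z up (body from z = 12 to 62 mm). A yellow stripe across the top marks its +x side, the side of the foot's key rib. Starts upright in any one of the rack's three bays.
- spare_relay_key (a point): Point on the spare's key rib: 15 mm along its +x from its axis, 12 mm above the foot's underside. The rib is 6 mm wide, sticks out 5 mm from the foot's +x face and begins 4 mm above the foot's underside.
- failed_relay: Failed relay: scorched black cover on an orange base band, of the spare's shape and size, origin and axes as on the spare. Starts plugged into any one of the strip's three sockets.
- socket_strip: Grey fixed strip, origin at the centre of its underside: base 76 (x) x 136 (y) x 10 mm, on it a block 48 x 108 mm with its top at 21 mm. Three sockets in a row, at y = -32, 0, 32 mm, x = 0. A relay plugs in with its +x along the strip's +x; home, its foot stands on the hole's floor, its origin at 10 mm. Modules stand 4 mm apart: grip one only by its two faces along x.
- socket_0 (a point): Centre of the mouth of the socket at the strip's y = -32 mm, 21 mm above the strip's underside. Each hole is 29 (x) x 21 (y) mm and 11 mm deep, with a 2.5 mm bevelled mouth and a 10 mm wide notch for the key on its +x side, marked by a yellow dash.
- socket_1 (a point): Centre of the mouth of the middle socket; else as socket_0.
- socket_2 (a point): Centre of the mouth of the socket at the strip's y = +32 mm; else as socket_0.
- timer_a: Tall blue timer module with a white dial on top, plugged into the strip; 40 x 28 mm, its top 88 mm above the strip's underside (16 mm above a seated relay). Origin under its foot. Stays in its socket.
- timer_b: Second tall blue timer module, the same as timer_a. Stays in its socket.
- spares_rack: Fixed rack, base 156 (x) x 46 (y) x 8 mm, origin at the centre of its underside; four black walls 4 mm thick reach to 68 mm. Three bays at x = -48, 0, 48 mm, open to +y and -y: a relay stands there, 2 mm from the walls, its x along the rack's x, its origin at 8 mm, its top at 70 mm, its foot between 14 mm high lips. Grip it only by its two faces along y (28 mm apart), lift straight up.
- green_module: Green module of the relay's shape in another bay of the rack; origin under its foot. Stays there.
- white_module: White module of the relay's shape in another bay of the rack; origin under its foot. Stays there.
- rubber_mat: Clear black rubber mat, 100 x 100 x 2 mm, fixed to the bench; origin at the centre of its underside. Free place to stand the relay.
- scrap_tray: Red open tray fixed to the bench, 90 (x) x 110 (y) x 26 mm outside, walls and floor 4 mm; origin at the centre of its underside.
- grease_jar: White grease jar with blue lid, 63 mm wide, 53 mm high, standing loose; origin at the underside. A bystander.
- count_block: Small grey metal gauge block 25 x 45 x 30 mm, loose; a bystander.
- dial_gauge: Dial indicator lying on its back, 105 x 55 x 20 mm, loose; a bystander.
- tape_roll: Roll of beige masking tape, 98 mm wide, 25 mm high; fixed in place, a bystander.
- paint_marker: White and red paint marker lying down, 125 x 14 x 15 mm, loose; a bystander.

How it is judged:
On the way, in this order (a step that is already met when the one before it is completed fails the run):
1. the failed relay lies or stands in the red tray, let go (x of failed_relay in the frame of scrap_tray between -0.045 and 0.045 m and y of failed_relay in the frame of scrap_tray between -0.055 and 0.055 m and z of failed_relay in the frame of scrap_tray below 0.045 m and linear speed of failed_relay below 0.03 m/s and contact force between the fingers and failed_relay below 0.1 N), for 0.2 s.
2. the spare relay stands upright on the rubber mat, let go (x of spare_relay in the frame of rubber_mat between -0.05 and 0.05 m and y of spare_relay in the frame of rubber_mat between -0.05 and 0.05 m and z of spare_relay in the frame of rubber_mat below 0.006 m and angle between spare_relay's own z axis and vertical below 0.1 rad and contact force between the fingers and spare_relay below 0.1 N), for 0.1 s.
3. the spare relay is plugged fully home in the freed socket ((horizontal distance between spare_relay and socket_0 below 0.005 m or horizontal distance between spare_relay and socket_1 below 0.005 m or horizontal distance between spare_relay and socket_2 below 0.005 m) and z of spare_relay in the frame of socket_strip below 0.0125 m and x of spare_relay_key in the frame of socket_strip above 0.008 m and angle between the x axis of spare_relay and the x axis of socket_strip, either way round below 0.15 rad and angle between spare_relay's own z axis and vertical below 0.08 rad and linear speed of spare_relay below 0.03 m/s), for 0.2 s.
At the end, for the whole second after the job is handed in: Failed relay at rest in the red tray (origin inside its outline, under 45 mm high). Spare at rest in the freed socket: within 5 mm of its centre, upright within 0.08 rad, origin under 12.5 mm above the strip's underside (home: 10), key on the strip's +x side, x axes within 0.15 rad (all of step 3 and x of failed_relay in the frame of scrap_tray between -0.045 and 0.045 m and y of failed_relay in the frame of scrap_tray between -0.055 and 0.055 m and z of failed_relay in the frame of scrap_tray below 0.045 m and linear speed of failed_relay below 0.03 m/s); the robot touches nothing.
It fails at once if the spare relay is tipped by more than 0.7 rad (angle between spare_relay's own z axis and vertical above 0.7 rad).
It fails at once if a blue timer, the green or the white module is moved by more than 15 mm (distance of any of timer_a, timer_b, green_module, white_module from where it was at the start of the episode above 0.015 m).
It fails at once if a bystander (jar, gauge block, dial indicator, marker) is moved by more than 30 mm (distance of any of grease_jar, count_block, dial_gauge, paint_marker from where it was at the start of the episode above 0.03 m).
It also fails if it takes over 67 s, if anything falls off the work surface, if the arm or the gripper's body presses on something with over 40 N, if the wrist force passes 120 N, or if a joint passes its speed limit or range.

### The arm

A 7-joint arm with a two-finger parallel gripper is mounted at the origin on a cart in front of the work surface, level with it; the furniture and walls round the work are solid. World frame = base frame: x ahead of the robot, y to its left, z up, the work surface at z = 0. Lengths are in m, angles in rad, forces in N, time in s.
With the tool pointing down it reaches from about 0.425 to 0.95 m from the base axis. Payload 4.7 kg.
Tool frame: the origin (TCP) lies between the finger pads; the fingertips stand 25 mm ahead of it and the grasp point (between the pads) lies 6 mm ahead of it; x points along the fingers, z is the direction in which the jaws open and shut, and the axes are right-handed (so a half turn about x gives the same grasp; the last joint's range is limited). The gripper opens to 85 mm and grips with 20 to 120 N. Pads are 22 mm wide; open, the fingers measure 114 mm over their backs; the gripper's body (76 mm by 85 mm) begins 54 mm behind the grasp point. The pads swing forward as they close: fully open they stand 13 mm farther back than shut.
Start: joints at [1.26, 0.469, -0.049, 1.532, 0.024, 1.141, -0.082], TCP at [0.188, -0.648, 0.256] pointing down, gripper open.
Joint ranges: [-2.59, 2.59], [-0.33, 1.99], [-1.39, 1.29], [0.1, 2.45], [-1.04, 4.18], [0.21, 1.99], [-2.66, 2.66]. Speed limits (rad/s): [2.57, 2.57, 3.14, 3.14, 3.14, 3.14, 3.14].

### API

Orientations are given as a 3x3 rotation matrix whose columns are the frame's x, y, z axes.
In Python, from rig import * gives the robot as it stands. Calls block until the motion is done:
- movep(position, orientation): joint-space move of the TCP to a pose.
- move_l(position, attitude=None, feed=0.15, until_force=None): straight line of the TCP; attitude=None keeps the orientation; feed is the mean speed in m/s. With until_force (N) it stops when the force on the tool has changed by that much, and returns True; else False.
- move_joints(angles): joint-space move.
- command_gripper(opening, newtons=None): finger opening in m; newtons is the grip in N (None keeps the last); returns when the fingers have stopped.
- sleep(seconds).
- inverse_kinematics(position, orientation): joint angles nearest the present ones, or None.
- sense(): the state.
- camera(name): name is "scene" or "top"; returns (picture, depth): 384x512x3 uint8, red, green, blue; 384x512 float32, m along the optical axis (not along the pixel's ray), 0 where there is no reading.
- camera_params(name): a dict with "K" (3x3 intrinsics, pixels), "dist" ([k1, k2, p1, p2, k3] as OpenCV has them; the pictures are not rectified), "position" and "rotation" of the camera in the world. Camera axes: x right, y down, z forward; pixel columns grow to the right and rows downward; lengths in m; the calibration is good to about 2 mm. A picture is of the moment at which its call begins. camera_params takes no time and is no camera call.
A pose or a line that the arm cannot do raises Unreachable and nothing moves.
- finish_job(): hands the job in, once; it reports no verdict.
The state is a dict: "time_s": time; "joint_pos": joint angles; "qd": joint speeds; "joint_efforts": joint torques, N m; "position": TCP position; "tcp_rot": TCP orientation; "wrist_force": force on the tool from outside, world axes, zero at the start; "ft_torque": the same for the moment, N m; "finger_gap": finger opening in m.
Only numpy, scipy, OpenCV 4.12 (cv2) and the standard library are available. Lean on these libraries where they do the work, as an engineer would, in place of code of your own. Each camera call takes 0.05 s, during which the arm holds its last target. There are 200 camera calls.

## Working session

There is one attempt and no reset: what is moved stays moved. The work goes in short steps, each a Python script; the robot and the scene stay as the last script left them, time stands still between calls to the robot, and variables do not carry over. Pictures are saved under pics/ and viewed, about 8 in all and at most 12, crops included, and the job is handed in when it is done.

```bash
mkdir -p pics; ls; python3 - <<'E'
from rig import *
import cv2,numpy as np
for n in("top","scene"):
    p,d=camera(n); cv2.imwrite(f"pics/{n}0.png",p[:,:,::-1]); np.savez(f"pics/{n}0.npz",p=p,d=d)
    c=camera_params(n); print(n,c["K"],c["dist"],c["position"],c["rotation"])
print(sense()["time_s"])
E
```

```text
pics
top [[350.02195266   0.         256.38288042]
 [  0.         350.02195266 188.96165719]
 [  0.           0.           1.        ]] [-0.0005392  0.         0.         0.         0.       ] [ 0.39002986 -0.03231571  0.88399101] [[-0.03693345 -0.97222299  0.23112415]
 [-0.99931019  0.0350337  -0.01231983]
 [ 0.00388049 -0.23141974 -0.97284626]]
scene [[490.55018563   0.         253.05285198]
 [  0.         490.55018563 198.9585279 ]
 [  0.           0.           1.        ]] [-0.0426678  0.         0.         0.         0.       ] [-0.02441523 -0.83236982  1.27275475] [[ 0.78898922 -0.47913608  0.3846097 ]
 [-0.61439585 -0.61149184  0.4985935 ]
 [-0.00370844 -0.6296875  -0.77683969]]
0.1
```

View pics/top0.png

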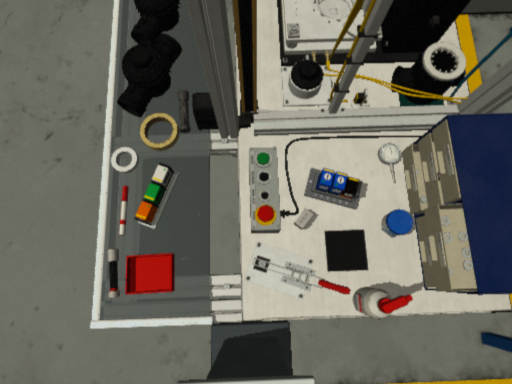

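View pics/scene0.png

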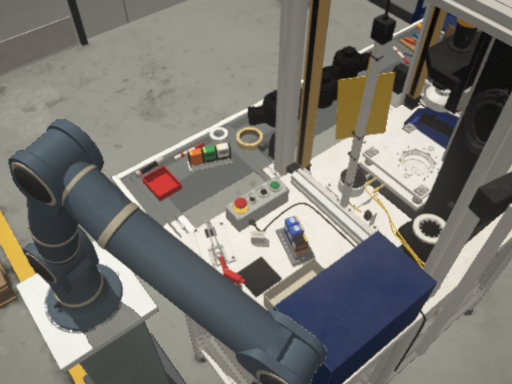

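```bash
cat > h.py <<'E'
import numpy as np,cv2
from rig import *
def ray(n,px):
    c=camera_params(n); u=cv2.undistortPoints(np.array(px,float).reshape(-1,1,2),c["K"],np.array(c["dist"]))[:,0]
    d=np.c_[u,np.ones(len(u))]@np.array(c["rotation"]).T
    return np.array(c["position"]),d
def onplane(n,px,z):
    o,d=ray(n,px); return o+d*((z-o[2])/d[:,2])[:,None]
E
python3 - <<'E'
import cv2,numpy as np
from h import *
t=cv2.imread("pics/top0.png")
f=lambda a,x,y,w,h:cv2.resize(a[y:y+h,x:x+w],(w*5,h*5),interpolation=cv2.INTER_CUBIC)
cv2.imwrite("pics/crop1.png",np.hstack([f(t,300,155,78,65),f(t,125,155,70,78)[:325]if 0 else f(t,125,158,70,65)]))
print(np.round(onplane("top",[[336,187],[156,193],[347,250],[150,273],[399,222],[306,219],[159,130],[389,155],[123,210]],0.02),3))
d=np.load("pics/top0.npz")["d"]
# height map check
K=camera_params("top");o=np.array(K["position"])
v,u=np.mgrid[:384,:512];oo,r=ray("top",np.c_[u.ravel(),v.ravel()]);P=(oo+r*d.reshape(-1,1)).reshape(384,512,3)
for q in [(353,187),(326,180),(340,183),(145,210),(153,191),(160,174),(347,250),(150,273),(320,260)]: print(q,np.round(P[q[1],q[0]],3))
E
```

```text
[[ 0.593 -0.246  0.02 ]
 [ 0.594  0.211  0.02 ]
 [ 0.434 -0.258  0.02 ]
 [ 0.398  0.219  0.02 ]
 [ 0.498 -0.394  0.02 ]
 [ 0.514 -0.164  0.02 ]
 [ 0.764  0.208  0.02 ]
 [ 0.674 -0.391  0.02 ]
 [ 0.553  0.292  0.02 ]]
(353, 187) [ 0.579 -0.273  0.073]
(326, 180) [ 0.594 -0.207  0.09 ]
(340, 183) [ 0.587 -0.24   0.085]
(145, 210) [0.542 0.222 0.069]
(153, 191) [0.587 0.204 0.071]
(160, 174) [0.629 0.188 0.07 ]
(347, 250) [ 0.435 -0.264 -0.   ]
(150, 273) [0.398 0.224 0.005]
(320, 260) [ 0.414 -0.194  0.   ]
```

View pics/crop1.png

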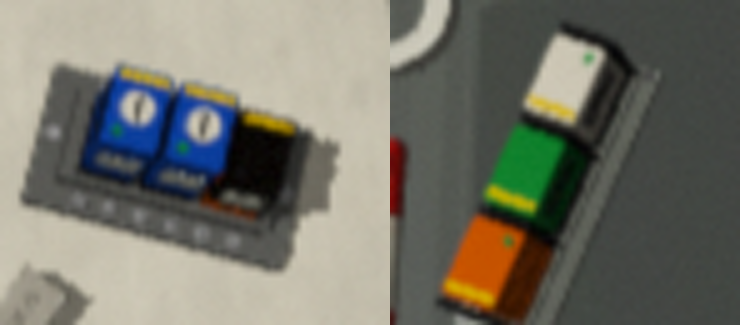

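```bash
cat > m.py <<'E'
from h import *
def cloud(n,d):
    v,u=np.mgrid[:384,:512];oo,r=ray(n,np.c_[u.ravel(),v.ravel()]); return (oo+r*d.reshape(-1,1)).reshape(384,512,3)
def rect(mask,n,z):
    m=cv2.morphologyEx(mask.astype(np.uint8),cv2.MORPH_OPEN,np.ones((2,2)))
    c=max(cv2.findContours(m,cv2.RETR_EXTERNAL,cv2.CHAIN_APPROX_NONE)[0],key=cv2.contourArea)
    q=onplane(n,c[:,0],z)[:,:2]*1000
    return cv2.minAreaRect(q.astype(np.float32)),len(c)
E
python3 - <<'E'
from m import *
f=np.load("pics/top0.npz");p,d=f["p"],f["d"];P=cloud("top",d)
hsv=cv2.cvtColor(p,cv2.COLOR_RGB2HSV);H,S,V=cv2.split(hsv)
X,Y,Z=P[...,0],P[...,1],P[...,2]
v,u=np.mgrid[:384,:512]
box=lambda a,b,c,e:(u>=a)&(u<c)&(v>=b)&(v<e)
st=box(300,155,378,220);rk=box(125,158,195,235)
print("timers",rect(st&(Z>.081),"top",.088))
print("failed",rect(st&(Z>.066)&(Z<.080)&(Y<-.252),"top",.072))
yel=(H>20)&(H<33)&(S>120)&(V>100)
for nm,r,z in(("st",st,.08),("rk",rk,.07)):
    n,l,s,c=cv2.connectedComponentsWithStats((yel&r).astype(np.uint8))
    for i in range(1,n):
        if s[i,4]>8:
            # weight
            q=np.argwhere(l==i)[:,::-1]; zz=.072 if nm=="st" and c[i][0]>348 else (.088 if nm=="st" else .07)
            print(nm,"stripe px",c[i].round(1),s[i,4],onplane("top",[c[i]],zz).round(4))
print("rack all",rect(rk&(Z>.062)&(Z<.078),"top",.07))
orange=(((H<15)&(S>170)&(V>120))|yel)&(Z>.063)&rk&(v>196)
print("spare",rect(orange,"top",.07), rect((H>35)&(H<85)&(S>120)&rk&(Z>.063),"top",.07))
print("mat",rect(box(315,225,380,280)&(V<60),"top",.002)); print("tray",rect(box(115,245,185,300)&((H<8)|(H>172))&(S>150),"top",.026))
print("blue box zmax",Z[130:290,420:500].max(),"estop",Z[145:235,248:280].max(),"rail",Z[110:130,260:390].max(), X[110:130,260:390].min())
from collections import Counter
print("left post region",[ (q,P[q[1],q[0]].round(2).tolist()) for q in [(235,100),(215,60),(205,110),(470,60),(440,150),(430,250),(375,300),(195,105)]])
E
```

```text
timers (((591.9815063476562, -241.7191162109375), (28.2369441986084, 40.91978454589844), 71.51373291015625), 51)
failed (((582.106201171875, -272.4404296875), (28.389957427978516, 40.99844741821289), 72.05079650878906), 53)
st stripe px [328.7 170.1] 12 [[ 0.6189 -0.2153  0.088 ]]
st stripe px [341.1 173.2] 13 [[ 0.6101 -0.244   0.088 ]]
st stripe px [353.2 179. ] 22 [[ 0.599  -0.2761  0.072 ]]
rk stripe px [157. 179.] 15 [[0.6166 0.1952 0.07  ]]
rk stripe px [148.9 197.4] 15 [[0.572  0.2132 0.07  ]]
rk stripe px [140.2 215.9] 17 [[0.5284 0.2319 0.07  ]]
rack all (((584.1422729492188, 203.23831176757812), (30.49268913269043, 147.3235626220703), 68.07666778564453), 161)
spare (((541.0291748046875, 222.60617065429688), (25.991453170776367, 36.87840270996094), 69.9190444946289), 47) (((584.70458984375, 203.13140869140625), (30.384845733642578, 37.72228240966797), 69.34396362304688), 47)
mat (((433.57196044921875, -261.9475402832031), (96.75176239013672, 96.75660705566406), 89.95845794677734), 152)
tray (((395.27056884765625, 217.06333923339844), (90.0101089477539, 113.13034057617188), 0.9955437183380127), 166)
blue box zmax 0.8839910060842929 estop 0.8839910060842929 rail 0.8839910060842929 0.3900298606661616
left post region [((235, 100), [0.76, -0.0, 0.18]), ((215, 60), [0.75, 0.02, 0.34]), ((205, 110), [0.78, 0.08, 0.1]), ((470, 60), [1.53, -1.31, -0.9]), ((440, 150), [0.63, -0.44, 0.17]), ((430, 250), [0.42, -0.39, 0.17]), ((375, 300), [0.33, -0.28, 0.14]), ((195, 105), [0.79, 0.1, 0.1])]
```

```bash
cat >> h.py <<'E'
def down(deg):
    a=np.deg2rad(deg); x=np.array([0,0,-1.]); z=np.array([np.cos(a),np.sin(a),0]); return np.c_[x,np.cross(z,x),z]
E
python3 - <<'E'
from m import *
f=np.load("pics/top0.npz");d=f["d"];P=cloud("top",d);Z=np.where(d>0,P[...,2],-1)
for nm,a in (("bluebox",Z[115:290,400:512]),("bottle",Z[280:320,350:412]),("clamp",Z[245:300,248:350]),("estop",Z[145:235,248:285]),("rail",Z[105:135,255:400]),("leftpost",Z[0:140,190:245]),("roll",Z[110:310,90:185])): print(nm,a.max().round(3))
F=(.582,-.2724);S=(.5405,.2223);T=(.395,.217);M=(.45,-.258)
for nm,xy,ys in (("fail",F,(-18,162)),("tray",T,(-90,90,0,180,45,-45,-18,162)),("rack",S,(67,-113)),("mat",M,range(-180,180,30))):
  for y in ys:
    for z in (.25,.06):
      q=inverse_kinematics([*xy,z],down(y)); print(nm,y,z,None if q is None else np.round(q,2))
E
```

```text
bluebox 0.221
bottle 0.191
clamp 0.104
estop 0.098
rail 0.096
leftpost 0.487
roll 0.074
fail -18 0.25 [ 0.68  0.46 -0.44  1.6   0.21  1.13 -0.12]
fail -18 0.06 [ 0.65  0.67 -0.39  1.75  0.34  0.79 -0.22]
fail 162 0.25 [-0.34  0.64  1.11  1.67 -0.61  1.22 -2.54]
fail 162 0.06 [-0.31  0.95  1.1   1.81 -0.99  1.05 -2.27]
tray -90 0.25 [ 0.48  0.34 -1.28  2.    0.37  1.07 -2.54]
tray -90 0.06 [-0.71  0.41  0.14  2.23 -0.11  0.51 -2.05]
tray 90 0.25 [ 0.51  0.37 -1.33  2.    0.41  1.09  0.56]
tray 90 0.06 [ 0.01  0.52 -0.74  2.19  0.59  0.64  0.41]
tray 0 0.25 [ 0.37  0.26 -1.1   2.    0.27  1.03 -0.86]
tray 0 0.06 [ 0.14  0.59 -0.93  2.18  0.74  0.72 -1.29]
tray 180 0.25 [ 0.41  0.28 -1.16  2.    0.3   1.04  2.25]
tray 180 0.06 [ 0.3   0.75 -1.18  2.18  0.94  0.89  1.66]
tray 45 0.25 [ 0.42  0.29 -1.18  2.    0.31  1.05 -0.12]
tray 45 0.06 [ 0.14  0.59 -0.93  2.18  0.74  0.72 -0.51]
tray -45 0.25 [ 0.21  0.2  -0.9   2.01  0.19  1.01 -1.56]
tray -45 0.06 [-0.08  0.49 -0.64  2.19  0.5   0.61 -1.87]
tray -18 0.25 [ 0.36  0.26 -1.09  2.    0.27  1.03 -1.17]
tray -18 0.06 [ 0.2   0.64 -1.02  
[... 1035 characters left out ...]
6  2.05  0.29  0.63 -0.36]
mat 0 0.25 [ 0.88  0.26 -0.53  1.88  0.15  1.03  0.29]
mat 0 0.06 [ 0.79  0.53 -0.45  2.05  0.37  0.65  0.1 ]
mat 30 0.25 [ 0.93  0.27 -0.59  1.88  0.17  1.04  0.79]
mat 30 0.06 [ 0.85  0.54 -0.53  2.04  0.44  0.66  0.56]
mat 60 0.25 [ 1.    0.29 -0.68  1.88  0.21  1.04  1.29]
mat 60 0.06 [ 0.88  0.55 -0.56  2.04  0.46  0.67  1.06]
mat 90 0.25 [ 1.07  0.31 -0.77  1.88  0.25  1.05  1.77]
mat 90 0.06 [ 0.95  0.58 -0.66  2.04  0.54  0.7   1.52]
mat 120 0.25 [ 1.34  0.45 -1.17  1.86  0.46  1.13  2.1 ]
mat 120 0.06 [ 1.28  0.84 -1.18  2.02  0.97  1.    1.68]
mat 150 0.25 [ 1.34  0.45 -1.17  1.86  0.46  1.13  2.62]
mat 150 0.06 [-0.33  0.79  1.11  2.11 -0.96  0.88 -2.31]
```

```bash
python3 - <<'E'
from h import *
F=[.582,-.2724]
p=sense()["position"]; move_l([p[0],p[1],.34],feed=.25)
movep([*F,.22],down(-18)); command_gripper(.062,60)
print(sense()["time_s"],sense()["position"])
print(move_l([*F,.10],feed=.2), move_l([*F,.058],feed=.08,until_force=8)); 
command_gripper(.03,60); s=sense(); print(s["finger_gap"],s["position"],s["wrist_force"],s["time_s"])
move_l([*F,.085],feed=.05); s=sense(); print(s["finger_gap"],s["position"],s["wrist_force"],s["time_s"])
move_l([*F,.25],feed=.2)
s=sense(); print(s["finger_gap"],s["position"],s["wrist_force"],s["time_s"])
a,_=camera("top");b,_=camera("scene");cv2.imwrite("pics/p1.png",np.vstack([a[100:330,80:480],cv2.resize(b[60:345,80:400],(400,356))])[:,:,::-1])
E
```

```text
2.9583 [ 0.58189886 -0.27266994  0.22006336]
False False
0.03929830622199705 [ 0.58287324 -0.27265739  0.05879732] [0.33920776 0.00234575 1.87800282] 4.7
0.0390476447802899 [ 0.58146537 -0.27235033  0.08492556] [ 0.86458697  0.1409239  -1.32583893] 5.3917
0.039363008422491894 [ 0.5811028  -0.27221296  0.24848842] [-0.23889327 -0.08101509 -1.41842493] 6.3667
```

View pics/p1.png

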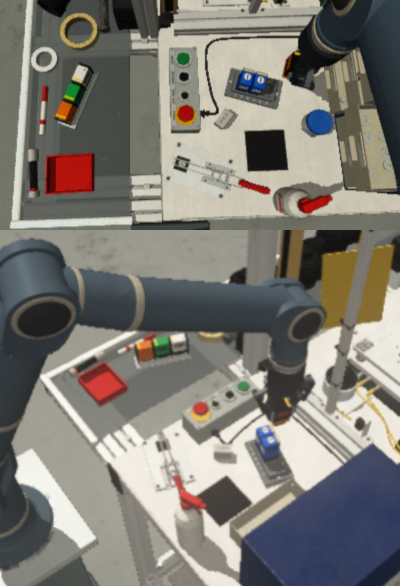

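```bash
python3 - <<'E'
from h import *
T=[.395,.217]
movep([*T,.25],down(90)); print(sense()["position"],sense()["joint_pos"])
move_l([*T,.10],feed=.25); print(move_l([*T,.0555],feed=.08,until_force=6))
s=sense(); print(s["position"],s["wrist_force"],s["finger_gap"])
command_gripper(.062); move_l([*T,.2],feed=.25)
p,d=camera("top"); np.savez("pics/top1.npz",p=p,d=d); print(sense()["time_s"])
f=lambda a,x,y,w,h,k:cv2.resize(a[y:y+h,x:x+w],(w*k,h*k),interpolation=cv2.INTER_CUBIC)
cv2.imwrite("pics/p2.png",np.hstack([f(p,300,155,78,75,5),f(p,100,155,100,150,5)[::2,::2][:375]if 0 else cv2.resize(p[155:305,100:200],(250,375))])[:,:,::-1])
E
```

```text
[0.39590615 0.21619479 0.24995855] [ 0.40134875  0.27849696 -1.14733022  2.00257882  0.2946425   1.04141516
  0.68520797]
False
[0.39522126 0.21731641 0.05581922] [-0.12765586  0.05606835  0.5449955 ] 0.03927817534259274
10.95
```

View pics/p2.png

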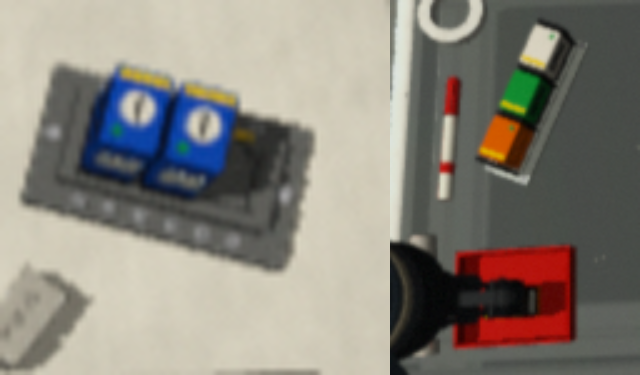

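```bash
python3 - <<'E'
from m import *
f=np.load("pics/top1.npz");p,d=f["p"],f["d"];P=cloud("top",d)
H,S,V=cv2.split(cv2.cvtColor(p,cv2.COLOR_RGB2HSV)); v,u=np.mgrid[:384,:512]
m=(u>=300)&(u<368)&(v>=160)&(v<212)&((V<135)|(S>120)); m[200:,:318]=0
print("strip",rect(m,"top",.010), rect((P[...,2]>.081)&(u>300)&(u<378)&(v>155)&(v<220),"top",.088))
R=[.5405,.2223]
movep([*R,.2],down(67)); command_gripper(.058,50)
s=sense();print(s["position"],s["joint_pos"])
move_l([*R,.11],feed=.2); print(move_l([*R,.060],feed=.07,until_force=6))
command_gripper(.02,50); s=sense(); print(s["finger_gap"],s["position"],s["wrist_force"],s["time_s"])
if s["finger_gap"]>.025:
    q=s["position"]; move_l([R[0],R[1],.15],feed=.08); move_l([*R,.24],feed=.2)
    s=sense(); print(s["finger_gap"],s["position"],s["wrist_force"],s["time_s"])
p,d=camera("scene"); np.savez("pics/sc2.npz",p=p,d=d); cv2.imwrite("pics/p3.png",cv2.resize(p[100:260,100:300],(750,600))[:,:,::-1])
E
```

```text
strip (((593.7496337890625, -244.52944946289062), (137.86822509765625, 84.32286834716797), 72.3509750366211), 204) (((596.2919921875, -226.62240600585938), (59.81760025024414, 41.21591567993164), 73.1827392578125), 96)
[0.53927077 0.22258733 0.19991951] [ 0.17277882  0.52118337 -0.86941639  1.78206693  0.45336736  1.05256062
  0.30828877]
False
0.027469432329908016 [0.5412699  0.22368828 0.06083476] [1.01974261 3.66382912 1.98097462] 13.65
0.027473068894666653 [0.54000256 0.22166086 0.23893847] [-0.14669035 -0.49559548 -0.80033728] 15.525
```

View pics/p3.png

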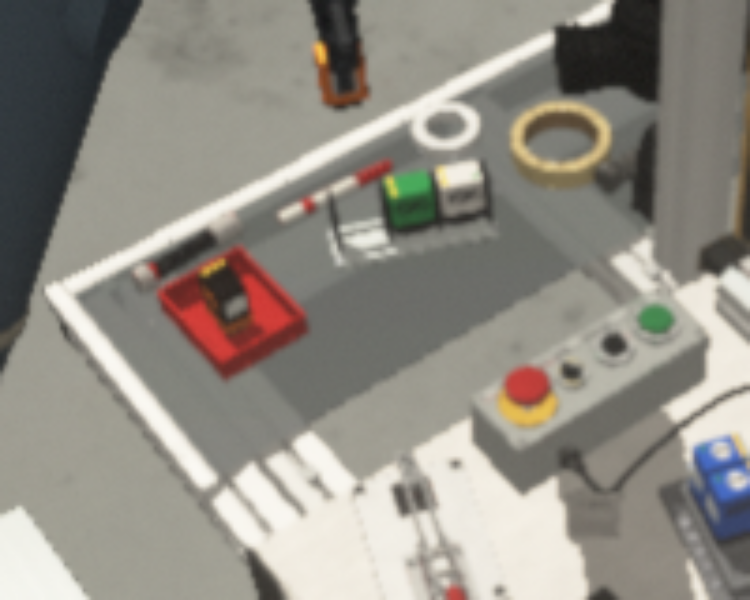

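```bash
python3 - <<'E'
from h import *
M=[.45,-.258]
for x,y,a in ((.53,.10,25),(.53,-.03,-20),(.50,-.15,-65),(*M,-107.3)):
    movep([x,y,.24],down(a))
s=sense();print(s["position"],s["joint_pos"].round(2),s["finger_gap"],s["time_s"])
move_l([*M,.09],feed=.2); print(move_l([*M,.0535],feed=.05,until_force=4))
s=sense(); print(s["position"],s["wrist_force"],s["finger_gap"])
command_gripper(.058); s=sense();print(s["position"]); move_l([*M,.2],feed=.2)
movep([.53,-.05,.3],down(-17.3))
p,d=camera("top"); np.savez("pics/top2.npz",p=p,d=d); print(sense()["time_s"])
cv2.imwrite("pics/p4.png",cv2.resize(p[140:300,220:430],(787,600),interpolation=cv2.INTER_CUBIC)[:,:,::-1])
E
```

```text
[ 0.45104694 -0.2562077   0.23986031] [ 0.59  0.24 -0.18  1.91  0.05  0.99 -1.48] 0.027290485733009566 17.825
True
[ 0.44934938 -0.257954    0.05415252] [0.61530217 0.59780012 4.56178339] 0.02722418006594425
[ 0.44872461 -0.25755979  0.05370009]
21.75
```

View pics/p4.png

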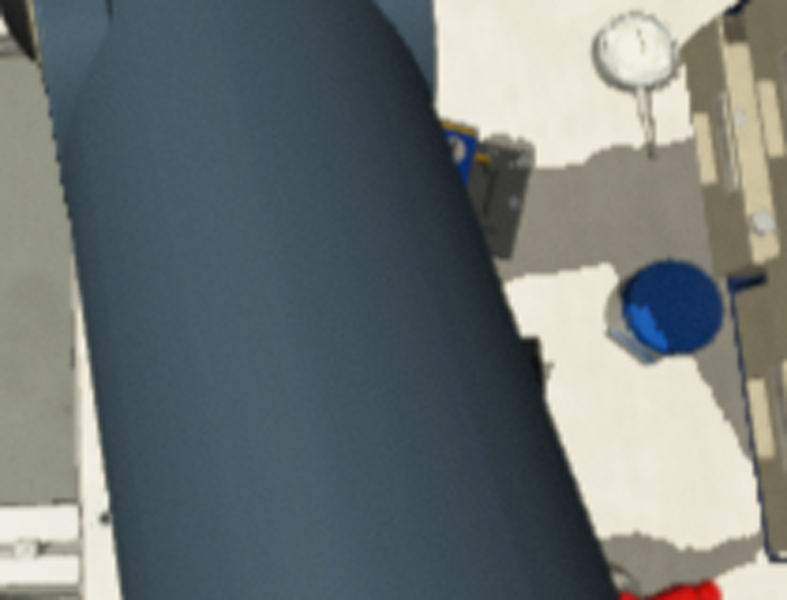

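```bash
python3 - <<'E'
from m import *
movep([.50,.22,.3],down(-17.3))
p,d=camera("top"); np.savez("pics/top3.npz",p=p,d=d); P=cloud("top",d);Z=P[...,2]
H,S,V=cv2.split(cv2.cvtColor(p,cv2.COLOR_RGB2HSV)); v,u=np.mgrid[:384,:512]
b=(u>300)&(u<390)&(v>215)&(v<290)
print("spare",rect(b&(Z>.057)&(Z<.072),"top",.064),"zmed",np.median(Z[b&(Z>.05)]))
y=b&(H>20)&(H<33)&(S>120)&(V>100); print("stripe",onplane("top",[[u[y].mean(),v[y].mean()]],.064),y.sum())
o=b&((H<33)&(S>150)&(V>90))&(Z>.057);print("colour",rect(o,"top",.064))
cv2.imwrite("pics/p5.png",cv2.resize(p[140:300,220:430],(787,600),interpolation=cv2.INTER_CUBIC)[:,:,::-1]); print(sense()["time_s"])
E
```

```text
spare (((446.5601806640625, -259.779541015625), (29.62921714782715, 40.43262481689453), 72.79790496826172), 56) zmed 0.06766820103656068
stripe [[ 0.46360746 -0.26328414  0.064     ]] 9
colour (((445.8519592285156, -260.98736572265625), (26.004812240600586, 38.93354797363281), 72.80486297607422), 49)
22.8583
```

View pics/p5.png

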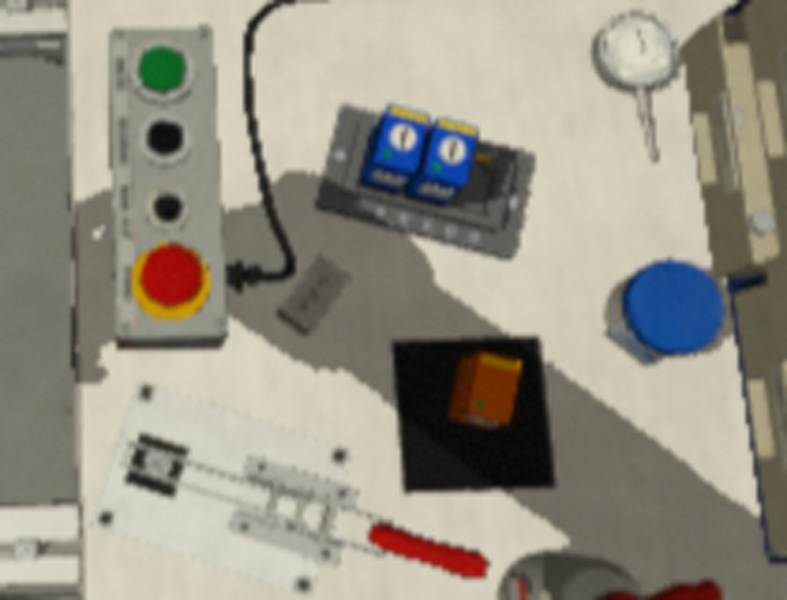

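```bash
python3 - <<'E'
from m import *
p,d=camera("scene"); P=cloud("scene",d);X,Y,Z=P[...,0],P[...,1],P[...,2]
f=np.load("pics/top3.npz");Pt=cloud("top",f["d"])
a=np.deg2rad(-17.3);ex=np.array([np.cos(a),np.sin(a)]);ey=np.array([-ex[1],ex[0]])
for n,Q in(("scene",P),("top",Pt)):
  X,Y,Z=Q[...,0],Q[...,1],Q[...,2]
  for nm,c,z in(("timers",(.596,-.227),.088),("spare",(.447,-.26),.064)):
    b=(np.hypot(X-c[0],Y-c[1])<.06)&(abs(Z-z)<.009)
    r,k=rect(b,n,z); c0=np.array(r[0])/1000
    m=np.median(Z[b])
    # strip-frame extents of top-surface points
    e=Q[b&(abs(Z-m)<.006)][:,:2]; s=e@ey; t=e@ex
    print(n,nm,np.round(r[0],1),np.round(r[1],1),round(r[2],1),k,"zmed",m.round(4),"rect ex,ey",(c0@ex).round(4),(c0@ey).round(4),"pts mid", np.mean(np.percentile(t,[2,98])).round(4),np.mean(np.percentile(s,[2,98])).round(4),np.diff(np.percentile(s,[2,98])).round(4))
E
```

```text
scene timers [ 598.6 -229.6] [63.9 42.4] 71.3 56 zmed 0.0896 rect ex,ey 0.6398 -0.0413 pts mid 0.6389 -0.0364 [0.0585]
scene spare [ 449.  -263.7] [34.4 40.5] 67.9 41 zmed 0.065 rect ex,ey 0.5071 -0.1182 pts mid 0.5054 -0.1122 [0.0274]
top timers [ 596.1 -226.2] [60.5 41.8] 73.2 88 zmed 0.0887 rect ex,ey 0.6364 -0.0387 pts mid 0.639 -0.0361 [0.0571]
top spare [ 446.6 -259.8] [29.6 40.4] 72.8 56 zmed 0.0649 rect ex,ey 0.5036 -0.1152 pts mid 0.5056 -0.1135 [0.0272]
```

```bash
cat >> h.py <<'E'
a=np.deg2rad(-17.3);ex=np.array([np.cos(a),np.sin(a)]);ey=np.array([-ex[1],ex[0]])
def W(s,t,z): return [*(s*ex+t*ey),z]
def st(tag=""):
    s=sense();p=s["position"]; print(tag,"s,t,z",(p[:2]@ex).round(4),(p[:2]@ey).round(4),p[2].round(4),"F",s["wrist_force"].round(1),"gap",round(s["finger_gap"],4),"t",s["time_s"]); return s
E
python3 - <<'E'
from h import *
g=(.5055,-.114)
movep(W(*g,.2),down(-17.3)); command_gripper(.062,60); st("hover")
move_l(W(*g,.11),feed=.2); print(move_l(W(*g,.054),feed=.07,until_force=6)); st("at")
command_gripper(.03,60); s=st("closed"); z0=s["position"][2]; t0=s["position"][:2]@ey
if s["finger_gap"]>.036:
    move_l(W(g[0],t0,.2),feed=.12)
    tt=g[1]+.0287; print("target t",tt,t0+.0287)
    move_l(W(.6378,tt,.2),feed=.15); move_l(W(.6378,tt,.10),feed=.15); st("over")
    p,d=camera("scene"); np.savez("pics/sc4.npz",p=p,d=d); cv2.imwrite("pics/p6.png",cv2.resize(p[190:290,230:360],(780,600),interpolation=cv2.INTER_CUBIC)[:,:,::-1])
E
```

```text
hover s,t,z 0.5058 -0.1131 0.2002 F [-0.6 -0.8  0.1] gap 0.0621 t 24.9167
False
at s,t,z 0.5058 -0.1139 0.0542 F [0.5 0.4 1.2] gap 0.0619 t 26.4667
closed s,t,z 0.5059 -0.1141 0.0546 F [0.3 0.4 3.1] gap 0.0393 t 26.7917
target t -0.0853 -0.08540949083912963
over s,t,z 0.6385 -0.0852 0.101 F [ 0.5 -0.3 -0.4] gap 0.0392 t 30.025
```

View pics/p6.png

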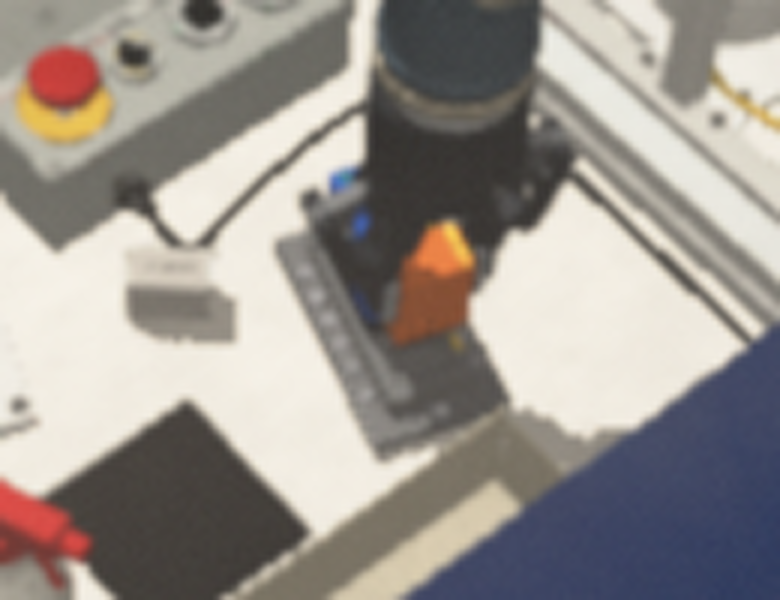

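```bash
python3 - <<'E'
from h import *
move_l(W(.6378,-.0853,.078),feed=.06); st("above")
print(move_l(W(.6378,-.0853,.0615),feed=.02,until_force=10)); st("down")
E
```

```text
above s,t,z 0.6376 -0.0852 0.0775 F [-0.5 -0.1  0. ] gap 0.0394 t 30.5917
True
down s,t,z 0.6381 -0.0853 0.0627 F [0.9 0.3 3.9] gap 0.0394 t 31.3583
```

```bash
python3 - <<'E'
from m import *
command_gripper(.060); st("open"); move_l(W(.6378,-.0853,.22),feed=.15); movep([.50,.22,.3],down(-17.3)); st()
p,d=camera("top"); P=cloud("top",d);X,Y,Z=P[...,0],P[...,1],P[...,2]
for nm,z,lo,hi,t in (("spare",.072,.063,.080,-.087),("timers",.088,.081,.097,-.038)):
    T=P[...,:2]@ey; r,k=rect((np.hypot(X-.582,Y+.272)<.1)&(Z>lo)&(Z<hi)&(abs(T-t)<(.018 if nm=="spare" else .04)),"top",z)
    print(nm,np.round(r[0],1),np.round(r[1],1),round(r[2],1), np.median(Z[(abs(X-.578)<.008)&(abs(Y+.273)<.006)]).round(4))
p2,_=camera("scene")
f=lambda a:cv2.resize(a,(400,300),interpolation=cv2.INTER_CUBIC)
cv2.imwrite("pics/p7.png",np.vstack([np.hstack([f(p[150:225,290:390]),f(p2[200:275,240:340])]),np.hstack([f(p[140:290,100:300]),f(p2[130:280,100:300])])])[:,:,::-1])
E
```

```text
open s,t,z 0.6373 -0.0854 0.0615 F [ 0.1 -0.  -0.2] gap 0.0601 t 31.6917
 s,t,z 0.4131 0.3576 0.2996 F [ 0.7 -0.1 -0.5] gap 0.0601 t 34.725
spare [ 580.5 -271.5] [29.6 41.8] 73.2 0.0728
timers [ 591.8 -241.7] [28.2 41.3] 71.5 0.0728
```

View pics/p7.png

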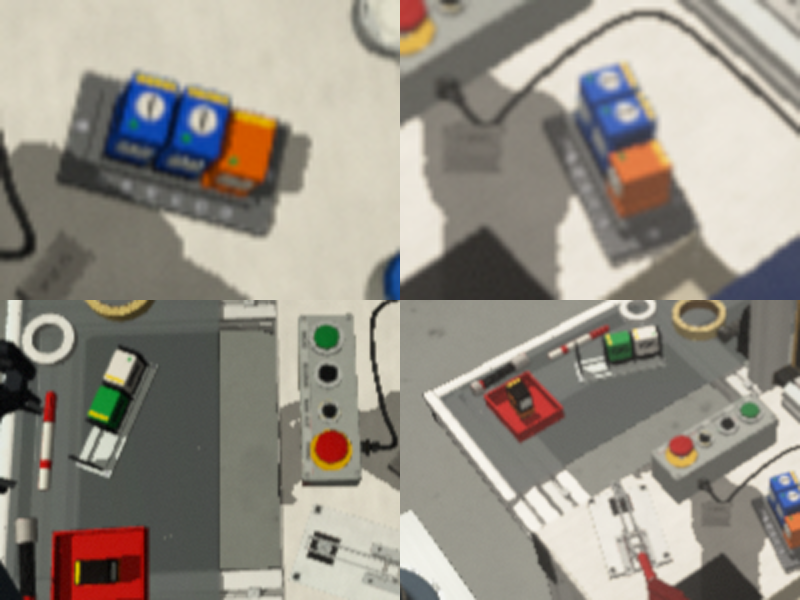

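The spare's top is at about 72.8 mm (home is 72 mm). It is upright with its stripe on the notch side, and the failed relay stands in the tray. The timers, modules and bystanders look unmoved, and the arm is clear.

```bash
python3 -c "
from rig import *
finish_job()"
```

```text
the job is handed in; nothing more can be done
```

The job is done and handed in at about 35 s of the 67 s allowed. The rig gives no verdict, so what follows rests on my own checks.

**What I did:** I pulled the failed relay from `socket_0` and stood it in the red tray. I lifted the spare from its rack bay by its y faces, stood it on the mat and let go. I then took it again by its x faces and plugged it into `socket_0`.

**Last checks:**
- **Seating:** the fingers bottomed out at the height expected for home (TCP 62.7 mm, expected 62.6 mm). The camera puts the spare's top at 72.8 mm (home is 72 mm).
- **Position:** the spare reads about 2 mm from where the failed relay measured at the start, within the 5 mm limit. It is upright, with its yellow stripe on the notch side.
- **Tray and surroundings:** the last picture shows the failed relay standing in the tray. The middle timer re-measured within 0.2 mm. The other timer, the green and white modules and the bystanders in the last pictures look unmoved, though I did not measure those. The arm was clear of everything.

**Disagreement:** on the mat, the camera and the arm's own position differed by about 2–3 mm in the spare's y position. I therefore set the final move from camera differences between the timers and the spare, where both views agreed within about 1 mm. It went in on the first try.

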